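Close the wrap-sheet dispenser at the takeaway counter

TASK

Close the black wrap-sheet dispenser for the night with your fingertips: push its raised aluminium cover over until it lies flat, keep it down against its spring, and push it along by its orange rib until its free edge is home beneath the orange lip, so that it stays shut by itself. Do not lift the dispenser or shove it about, and leave the cup, bottle and other things on the counter alone; end with the hand clear.

Things in the scene. Friction and masses are not known exactly. Their poses are not given: they have to be found in the camera images.
- dispenser: Black open-topped box of white wrap sheets, 153 (x) x 150 (y) x 50 mm, about 2.4 kg, loose on the counter. Origin: centre of its underside; z up; +x points from the cover's hinge to the orange lip (away from the robot, give or take 40 degrees). Hinge axis along y, at z = 53 mm and x = -73 mm + cover_slide.
- cover_hinge (a point): Middle of the cover's hinge axis (dispenser frame: x = -73 mm + cover_slide, y = 0, z = 53 mm). It slides with the cover. The hinge rod and thin ears reach y = +-82 mm.
- cover (a joint): Cover angle, rad: 0 = flat, growing as it stands up (1.57 upright, limit 1.9); starts 1.05 to 1.6. A weak spring lifts it again if let go when flat; holding it down takes 1 to 2 N near the rib. Tucked, it rests at about 0.06. Cover: plate 110 mm from hinge axis to free edge, 146 mm wide, 4 mm thick, centred on the hinge axis (flat: z = 51 to 55 mm of the dispenser).
- cover_slide (a joint): How far the cover with its hinge is pushed along the dispenser's +x, m: starts at 0 to 0.004 (free edge at least 12 mm short of the lip, so it folds down freely); 0.030 = home against a stop, edge 14 mm beneath the lip. Stays where left; sliding takes 5 to 6 N. The cover cannot pass through the lip: if pushed forward before it is flat, it lands on top of the lip.
- cover_rib (a point): Middle of the top of the orange push rib on the cover's outer face (the face that is on top when closed). The rib runs along the hinge direction, 90 mm long, 6 mm thick, 7 mm tall, centred 85 mm from the hinge axis.
- cover_edge (a point): Middle of the cover's free edge, half-way through its thickness, 110 mm from the hinge axis.
- lip_edge (a point): Middle of the lower inner edge (towards the hinge) of the fixed orange lip: dispenser frame (53, 0, 60.5) mm. The lip is a flat strip 150 mm wide, x = 53 to 76.5 mm, z = 60.5 to 64.5 mm, closed behind by the front wall (inner face x = 72.5 mm).
- paper_cup: Brown paper cup, 78 mm wide, 95 mm tall, beside the dispenser (its +y side). Origin: centre of its foot. Leave alone.
- sauce: Red sauce bottle, 52 mm wide, 110 mm tall, beside the dispenser (its -y side). Origin: centre of its foot. Leave alone.
- mug: White mug, 84 mm wide, 90 mm tall, at the robot's left. Origin: centre of its foot. Leave alone.
- spice_jar: Amber jar with a black cap, 56 mm wide, 85 mm tall, at the robot's left. Origin: centre of its foot. Leave alone.
- bowl: Blue bowl, 120 mm wide, 50 mm tall, at the robot's right. Origin: centre of its foot. Leave alone.
- spatula: Spatula lying flat at the robot's right. Leave alone.

How it is judged:
By the outcome, as a careful person would: the job done as asked, in the order asked, and still so for the second after the job is handed in, with the robot touching nothing.
It also fails if it takes over 35 s, if anything falls off the work surface, if the arm or the gripper's body presses on something with over 40 N, if the wrist force passes 120 N, or if a joint passes its speed limit or range.

ROBOT

A 7-joint arm with a two-finger parallel gripper is mounted at the origin on the work surface. World frame = base frame: x ahead of the robot, y to its left, z up, the work surface at z = 0. Lengths are in mm, angles in rad, forces in N, time in s.
With the tool pointing down it reaches from about 400 to 850 mm from the base axis. Payload 4.5 kg.
Tool frame: the origin (TCP) lies on the centre line of the jaws, within the pads' length; the fingertips stand 22 mm ahead of it and the grasp point (between the pads) lies 3 mm ahead of it; z points along the fingers, y is the line along which they close (so a half turn about z gives the same grasp; the last joint's range is limited). The gripper opens to 88 mm and grips with 3 to 60 N. Pads are 18 mm wide; open, the fingers measure 123 mm over their backs; the gripper's body (75 mm by 187 mm) begins 45 mm behind the grasp point.
Start: joints at [1.302, 0.689, -0.195, 1.565, 0.157, 0.902, -0.215], TCP at [186.4, -596.581, 232.443] pointing down, gripper open.
Joint ranges: [-3.01, 3.01], [-0.46, 2.08], [-1.47, 1.51], [0.13, 2.56], [-1, 4.14], [0.04, 2.09], [-2.66, 2.66]. Speed limits (rad/s): [2.57, 2.57, 3.14, 3.14, 3.14, 3.14, 3.14].

INTERFACE

Orientations are given as a rotation vector (axis times angle).
In Python, from cell import robot, vision, order gives the robot as it stands.
- The arm moves only by the tool send_rows, never from a script. Its argument "rows" is text: rows parted by semicolons, each of 5 numbers parted by spaces: the shift along the tool's x, y, z normalised to -1 to 1, where 1 is 3 cm, then the turn about the tool's z normalised to -1 to 1, where 1 is pi/2 rad, then the closure in counts, from 0 (fully open) to 255 (shut). In form: x y z roll grip; .... A call has 1 to 12 rows; each row shifts and turns the commanded pose from where the row before left it, along the tool's axes as they then stand; what a row does not reach is not made up. A row lasts 1/8 s, in which the tool goes at most 62.5 mm and 10.7 degrees, less where a joint would pass 70% of its speed; a pose out of reach is approached as far as the arm can. A call with a number of a shift or a turn outside -1 to 1 is refused whole. A call with a gripper value outside its range is refused whole. The fingers move at their own pace and stop on an object; "squeeze" is the grip in N (left out, the last holds). Time passes only in rows, so rows that do not move let the fingers close. It gives the time, the measured TCP pose, the force, the opening and the grip force at its end, in the units of the state.
- robot.read_state(): the state, without advancing time (a new reading comes with each control period).
- vision.snapshot(name): name is "side" or "top" or "wrist"; returns a dict with "color" (480x640x3 uint8, blue, green, red), "z_map" (480x640 float32, mm along the optical axis (not along the pixel's ray), 0 where there is no reading), "fx", "fy", "cx", "cy" (pixels), "dist" ([k1, k2, p1, p2, k3] as OpenCV has them; the pictures are not rectified), "xyz" and "rotation" of the camera in the world. Camera axes: x right, y up, looking along -z (the intrinsics and any distortion apply to the point x, -y, -z); pixel columns grow to the right and rows downward; lengths in mm; the calibration is good to about 2 mm. A picture is of the moment at which its call begins.
- order.close_job(): hands the job in; it is judged then, once.
The state is a dict: "clock": time; "qpos": joint angles; "joint_velocities": joint speeds; "effort": joint torques, N m; "tool_pos": TCP position; "eef_rot": TCP orientation; "force": force on the tool from outside, world axes, zero at the start; "moment": the same for the moment, N m; "gripper_width": finger opening in mm; "finger_force": force on a finger pad.
Only numpy, scipy, OpenCV 4.12 (cv2) and the standard library are available. Lean on these libraries where they do the work, as an engineer would, in place of code of your own. Each camera call takes 0.05 s, during which the arm holds its last target. There are 200 camera calls.

## Working session

There is one attempt and no reset: what is moved stays moved. The work goes in short steps, Python scripts to look and compute and a tool call to move; the robot and the scene stay as the last step left them, time stands still between calls to the robot, and variables do not carry over. Pictures are saved under pics/ and viewed, at most 10 in all, crops included, and the job is handed in when it is done.

Besides the shell and the picture viewer there is one more tool, called after "Call:" as name(argument=value, ...) on one line, values as JSON. send_rows: Moves the arm, as the interface text tells. Scaled input: -1 to 1 covers 3 cm each way for a shift and pi/2 rad each way for a turn. Its arguments: {"type":"object","properties":{"rows":{"type":"string"},"squeeze":{"type":"number"}},"required":["rows"]}

```bash
mkdir -p pics; ls; cat > h.py <<'E'
import numpy as np, cv2
from scipy.spatial.transform import Rotation as R
from cell import robot, vision, order
def rotm(s):
    r=np.array(s["rotation"],float)
    return r if r.shape==(3,3) else R.from_rotvec(r).as_matrix()
def K(s): return np.array([[s["fx"],0,s["cx"]],[0,s["fy"],s["cy"]],[0,0,1.]])
def p2w(s,uv,z=None):
    """pixels -> world with depth map"""
    uv=np.atleast_2d(np.array(uv,float))
    n=cv2.undistortPoints(uv[:,None],K(s),np.array(s["dist"],float))[:,0]
    if z is None: z=s["z_map"][uv[:,1].astype(int),uv[:,0].astype(int)]
    c=np.c_[n[:,0]*z,-n[:,1]*z,-np.asarray(z)*np.ones(len(n))]
    return c@rotm(s).T+np.array(s["xyz"])
def w2p(s,P):
    c=(np.atleast_2d(P)-np.array(s["xyz"]))@rotm(s); c=c*[1,-1,-1]
    return cv2.projectPoints(c,np.zeros(3),np.zeros(3),K(s),np.array(s["dist"],float))[0][:,0]
E
python3 - <<'E'
from h import *
a=vision.snapshot("top");b=vision.snapshot("side")
for n,s in(("top",a),("side",b)):
    cv2.imwrite(f"pics/{n}0.png",s["color"]); np.save(f"{n}0.npy",s,allow_pickle=True); print(n,s["xyz"],s["rotation"],s["fx"])
print(robot.read_state())
E
```

```text
pics
top [ 307.60535854  -14.23834026 1452.58166757] [ 0.13434744 -0.11757901 -1.5805436 ] 581.5857269003993
side [-35.05074944 637.33332272 837.87462739] [ 0.35256064 -0.97263561 -2.22299552] 440.8889552361151
{'clock': 0.1, 'qpos': array([ 1.30180342,  0.68987024, -0.19450459,  1.56620868,  0.15730094,
        0.90252907, -0.21510285]), 'joint_velocities': array([ 1.14962044e-03, -3.08246099e-03,  5.52971880e-05, -2.94996895e-03,
        1.80898287e-04,  4.03617234e-04, -1.14779222e-03]), 'effort': array([-2.79348795e-03, -5.28505683e+01, -1.27112478e+00, -1.53836346e+01,
       -5.25043742e-02,  2.02234085e-03,  3.09482573e-05]), 'tool_pos': array([ 186.14510774, -596.0403574 ,  231.71686105]), 'eef_rot': array([-3.10408045e+00, -4.73663011e-01,  5.93577271e-04]), 'force': array([ 8.50869007e-01, -5.16885022e-04, -1.33576963e-01]), 'moment': array([ 0.00135358,  0.02324403, -0.01076275]), 'finger_force': 0.0, 'gripper_width': 88.10650020795177}
```

View pics/top0.png

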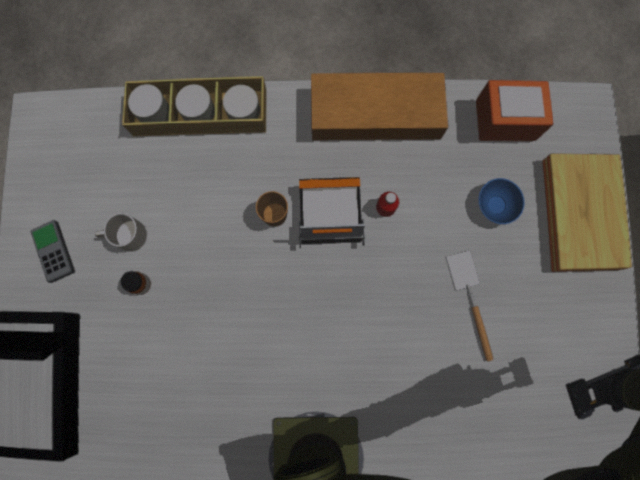

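View pics/side0.png

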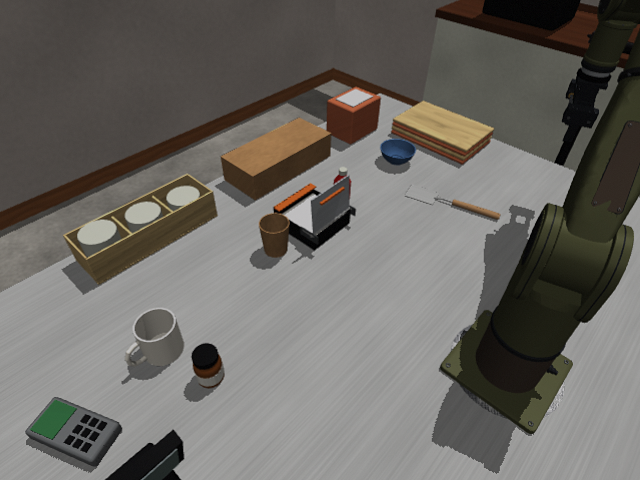

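The top view shows the lip at (300-360, 183), the cover standing at about row 235 with its rib at (332, 231), the cup at (271, 208) and the bottle at (388, 203). I'll measure these next.

```bash
python3 - <<'E'
from h import *
s=np.load("top0.npy",allow_pickle=True).item()
hsv=cv2.cvtColor(s["color"],cv2.COLOR_BGR2HSV)
m=cv2.inRange(hsv,(8,190,120),(18,255,255)); m[:170]=0;m[250:]=0;m[:,:293]=0;m[:,370:]=0
n,l,st,c=cv2.connectedComponentsWithStats(m)
for i in range(1,n):
    if st[i,4]<15: continue
    v,u=np.nonzero(l==i); P=p2w(s,np.c_[u,v]); 
    (cx,cy),wh,ang=cv2.minAreaRect(P[:,:2].astype(np.float32)); print("orange",st[i],np.median(P,0).round(1),(round(cx,1),round(cy,1)),np.round(wh,1),round(ang,2)); print(cv2.boxPoints(((cx,cy),wh,ang)).round(1).tolist(), np.percentile(P[:,2],[5,50,95]).round(1))
# all points around, height map
v,u=np.mgrid[170:255,240:410]; P=p2w(s,np.c_[u.ravel(),v.ravel()])
for name,(u0,u1,v0,v1) in dict(cup=(250,292,185,232),bottle=(372,404,185,222)).items():
    q=p2w(s,np.c_[[a.ravel() for a in np.mgrid[u0:u1,v0:v1]]].T.astype(float)); q=q[q[:,2]>70]; print(name,q.min(0).round(),q.max(0).round())
z=P[:,2].reshape(v.shape)
for r in range(170,254,4): print(r,z[r-170,50:130:6].round().astype(int))
crop=s["color"][165:260,235:415]; 
cv2.imwrite("pics/c0.png",cv2.resize(crop,None,fx=4.4,fy=4.4,interpolation=cv2.INTER_CUBIC))
s=np.load("side0.npy",allow_pickle=True).item()
v,u=np.mgrid[170:250,265:365]; P=p2w(s,np.c_[u.ravel(),v.ravel()]).reshape(80,100,3)
for a,b in((175,20),(180,60),(190,60),(200,55),(210,52),(0,0)): 
    pass
h=cv2.cvtColor(s["color"],cv2.COLOR_BGR2HSV); m=cv2.inRange(h,(8,190,120),(18,255,255))
for u0,u1 in((272,316),(318,346)):
    vv,uu=np.nonzero(m[180:215,u0:u1]); q=p2w(s,np.c_[uu+u0,vv+180]); print("side",len(q),np.median(q,0).round(1),q.min(0).round(1),q.max(0).round(1))
cv2.imwrite("pics/c1.png",cv2.resize(s["color"][160:270,240:370],None,fx=5,fy=5,interpolation=cv2.INTER_CUBIC))
E
```

```text
orange [300 179  59   9 408] [674.5 -42.   64.7] (674.6, -43.5) [ 19.7 143.8] 1.49
[[662.9000244140625, 28.100000381469727], [666.7000122070312, -115.5999984741211], [686.4000244140625, -115.0999984741211], [682.5999755859375, 28.600000381469727]] [60.2 64.7 70. ]
orange [313 229  38   4  81] [542.1 -46.6 141.4] (438.4, -13.0) [ 80.6 248.8] 72.6
[[307.6000061035156, -14.199999809265137], [545.0999755859375, -88.5999984741211], [569.2000122070312, -11.699999809265137], [331.70001220703125, 62.70000076293945]] [136.2 141.4 145.8]
cup [308. -14.  70.] [ 650.  134. 1453.]
bottle [ 308. -213.   70.] [ 650.  -14. 1453.]
170 [-1  1  1  3 -2  1  7  0  5  4  4 -2 -1  6]
174 [-7  5  2  4  0 -1  3  8  2  4 -2  1  6  2]
178 [ 1  2  3  3 -4 65 69 62 60 68 67 63  1  4]
182 [-5 -2 64 66 63 63 59 71 66 62 68 69  4  1]
186 [ 0 -2 66 63 62 66 66 63 67 66 62 63 -2 -1]
190 [   2    2    6   38   40   39 1453   41   42   38   39   42    3    1]
194 [ 1  0  5 41 43 41 44 42 41 39 40 43 -2  3]
198 [-1  3  2 39 39 41 43 40 43 40 48 37 -7 -5]
202 [ 1 -2  6 42 44 39 43 36 37 41 45 45  3 -6]
206 [ 2 -3  6 34 45 42 44 43 43 43 43 41 -8  3]
210 [ 0 -1  1 40 38 39 39 41 37 42 42 43  2  6]
214 [ 1 -1  3 38 41 39 42 37 36 42 37 40  1  0]
218 [ 0 -4  7 43 40 37 39 38 44 43 31 39 -2 -1]
222 [ 4 -1 11 41 41 37 40 39 39 40 42 44 62  4]
226 [ -1  -2 163 166 159 164 161 158 162 164 159 166 162   0]
230 [ -1  -1 138 143 142 137 143 139 141 139 136 126 120   2]
234 [  0   1 105 100 102  96  92  86  90  88  88  82  83   0]
238 [-1 -2 62 60 56 54 54 48 55 55 55 53 41 -1]
242 [-1  0 31 26 20 24 15 15 13  9  8  2  3  1]
246 [-1 -4 -1  2 -1 -5  3 -2  7 -1 -1  1 -1  4]
250 [ 0  3 -2 -2  5 -3  1  2  4 -3  2  2  2  1]
side 250 [672.1 -36.4  63.1] [ -35.1 -117.9   59.5] [685.  637.3 837.9]
side 57 [538.5 -43.  140. ] [533.2 -90.1 136.8] [543.5   1.1 142.4]
```

View pics/c0.png

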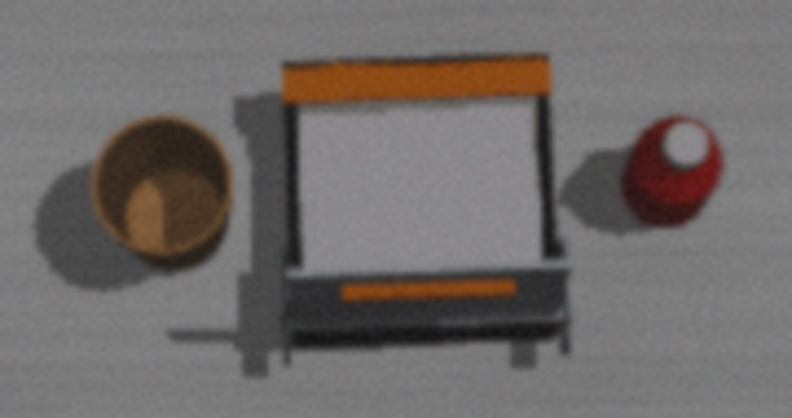

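View pics/c1.png

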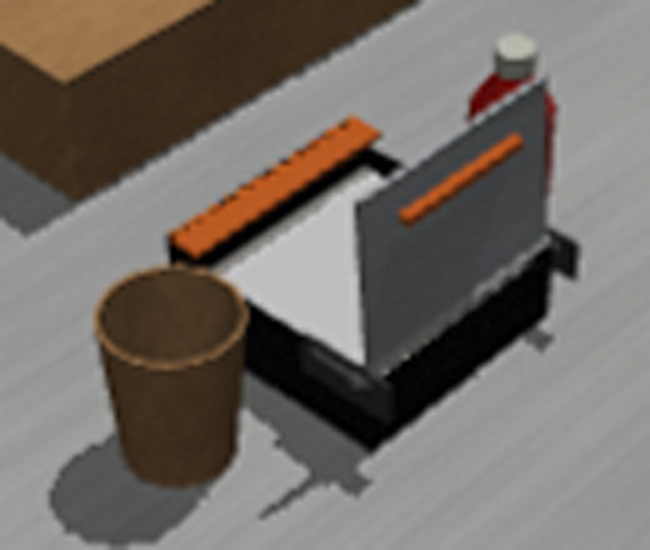

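The lip centre is about (674, -43, 64.7) and the rib about (540, -45, 141), both at the expected heights. That puts the dispenser at about (609.6, -45) with a yaw of 1.5°, and the cover at 80-85°. The hinge is near x = 537-541. I'll turn the tool so the body's short side lies across y and approach from behind.

Call:
send_rows(rows="0.95 -0.95 0 0 255;0.95 -0.95 0 0 255;0.95 -0.95 0 0 255;0.95 -0.95 0 0 255;0.95 -0.95 0 0 255;0.95 -0.95 0 0 255;0.95 -0.95 0 0 255;0.95 -0.95 0 0 255;0.95 -0.95 0 0 255;0.95 -0.95 0 0 255;0.95 -0.95 0 0 255;0.95 -0.95 0 0 255", squeeze=10)

```text
clock: 1.6
tool_pos: [411.2, -166.9, 232.3]
eef_rot: [-3.106, -0.474, 0.0]
force: [0.5, -0.8, 0.6]
gripper_width: 0.5
finger_force: 0.0
```

Call:
send_rows(rows="0.9 -0.95 0 0 255;0.9 -0.95 0 0 255;0.9 -0.95 0 0 255;0 0 0 -0.11 255;0 0 0 -0.11 255;0 0 0 -0.11 255;0 0 0 -0.11 255;0 0 0 -0.11 255;0 0 0 -0.11 255;0 0 0 -0.11 255;0 0 0 -0.055 255;0 0 0 0 255")

```text
clock: 3.1
tool_pos: [462.4, -62.5, 232.2]
eef_rot: [-2.191, -2.25, 0.0]
force: [-0.7, -0.4, 0.7]
gripper_width: 0.3
finger_force: 0.0
```

```bash
python3 - <<'E'
from h import *
s=robot.read_state();print(s["clock"],s["tool_pos"],s["force"],s["gripper_width"]);print(R.from_rotvec(s["eef_rot"]).as_matrix().round(3))
b=vision.snapshot("side");cv2.imwrite("pics/c2.png",cv2.resize(b["color"][100:270,240:420],None,fx=3.3,fy=3.3,interpolation=cv2.INTER_CUBIC))
E
```

```text
3.1 [462.40444607 -62.51074181 232.17049154] [-0.72735505 -0.41806512  0.66358882] 0.31490397370747675
[[-0.027  1.    -0.001]
 [ 1.     0.027  0.   ]
 [ 0.    -0.001 -1.   ]]
```

View pics/c2.png

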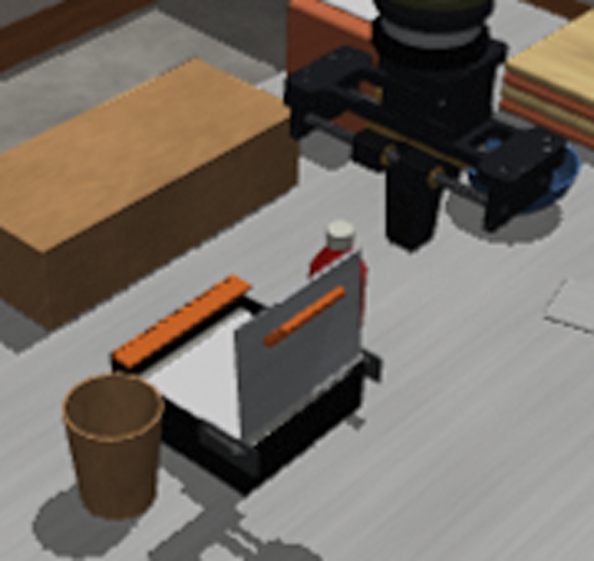

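The cover stands up and the closed fingers are behind it, in line with the dispenser axis. Next I'll descend and start tipping the cover.

Call:
send_rows(rows="0.25 0 0.87 0 255;0.25 0 0.87 0 255;0 0.4 0.87 0 255;0 0.7 0 0 255;0 0.5 0 0 255;0 0.3 0 0 255;0 0 0 0 255")

```text
clock: 4.03
tool_pos: [519.5, -45.7, 154.1]
eef_rot: [2.191, 2.251, 0.0]
force: [-0.5, 0.5, -0.1]
gripper_width: 0.4
finger_force: 0.0
```

Call:
send_rows(rows="0 0.3 0 0 255;0 0.3 0 0 255;0 0.3 0.1 0 255;0 0.3 0.1 0 255;0 0.3 0.1 0 255;0 0 0 0 255")

```text
clock: 4.78
tool_pos: [564.8, -44.4, 144.7]
eef_rot: [-2.19, -2.252, -0.0]
force: [-0.6, -0.4, 0.3]
gripper_width: 0.6
finger_force: 0.0
```

```bash
python3 - <<'E'
from h import *
s=robot.read_state();print(s["clock"],s["tool_pos"],s["force"])
b=vision.snapshot("side");cv2.imwrite("pics/c3.png",cv2.resize(b["color"][130:260,250:390],None,fx=4,fy=4,interpolation=cv2.INTER_CUBIC))
E
```

```text
4.775 [564.75415978 -44.44843221 144.65523908] [-0.61141251 -0.35590418  0.3086969 ]
```

View pics/c3.png

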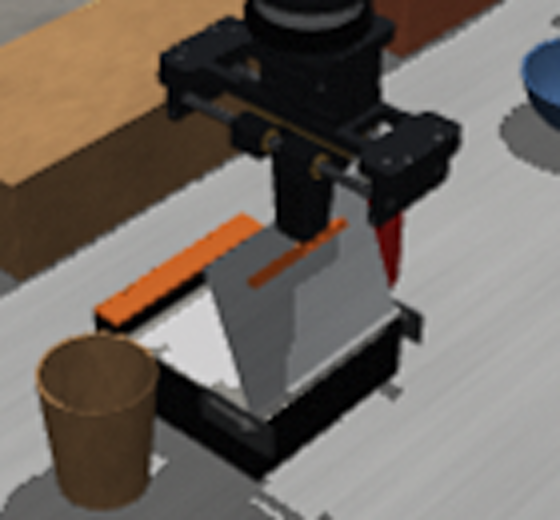

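The fingertip is right at the rib's top corner (cover at about 52°). I'll step back slightly and drop onto the hinge side of the rib, then keep folding.

Call:
send_rows(rows="0 -0.25 0 0 255;0 0 0.45 0 255;0 0.2 0.1 0 255;0 0.27 0.06 0 255;0 0.2 0.2 0 255;0 0.2 0.25 0 255;0 0 0 0 255")

```text
clock: 5.7
tool_pos: [587.8, -43.9, 114.4]
eef_rot: [2.187, 2.247, 0.011]
force: [5.1, -0.5, 5.7]
gripper_width: 0.5
finger_force: 3.2
```

```bash
python3 - <<'E'
from h import *
s=robot.read_state();print(s["clock"],s["tool_pos"],s["force"])
b=vision.snapshot("side");cv2.imwrite("pics/c4.png",cv2.resize(b["color"][130:260,250:390],None,fx=4,fy=4,interpolation=cv2.INTER_CUBIC))
h=cv2.cvtColor(b["color"],cv2.COLOR_BGR2HSV); m=cv2.inRange(h,(8,190,100),(18,255,255)); m[:175]=0;m[225:]=0;m[:,:265]=0;m[:,365:]=0
n,l,st,c=cv2.connectedComponentsWithStats(m)
for i in range(1,n):
    if st[i,4]>8:
        v,u=np.nonzero(l==i);print(st[i],np.median(p2w(b,np.c_[u,v]),0).round(1))
E
```

```text
5.7 [587.81448899 -43.8524798  114.40838808] [ 5.09571891 -0.48569468  5.66627132]
[274 184  38  27 140] [676.   -4.3  63. ]
[305 195  10   6  14] [591.  -14.6 117.7]
```

View pics/c4.png

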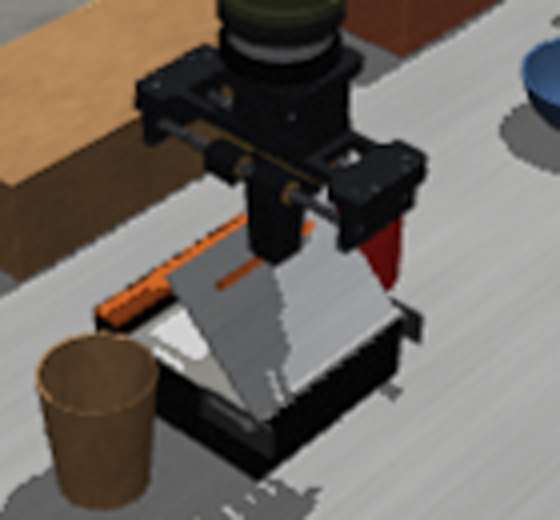

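The forces (+5 N in x and z) and the estimated angle don't agree. I'll fit the plate plane from depth.

```bash
python3 - <<'E'
from h import *
b=vision.snapshot("side")
# plate left half: polygon in crop coords /4 + offset
poly=np.array([[185,280],[225,262],[255,290],[275,330],[272,390],[258,395]])/4+[250,130]
m=np.zeros((480,640),np.uint8);cv2.fillPoly(m,[poly.astype(int)],1)
v,u=np.nonzero(m);P=p2w(b,np.c_[u,v]);P=P[P[:,2]<200]
for _ in range(3):
    c=P.mean(0);n=np.linalg.svd(P-c)[2][2];d=(P-c)@n;P=P[abs(d)<4]
n*=np.sign(n[2]);print(len(P),c.round(1),n.round(3),"phi",np.degrees(np.arctan2(-n[0],n[2])), P.min(0).round(),P.max(0).round())
# plate top height vs x at z: x where z=53 
print("x at z=55:",c[0]-(n[2]*(55-c[2])+n[1]*(-46-c[1]))/n[0])
# finger pixels
for x,y in((265,200),(265,240),(265,255),(290,240),(290,225),(275,255)):
    print((x,y),p2w(b,[x/4+250,y/4+130]).round(1))
# compare other features: front lip, hinge
w=vision.snapshot("wrist");cv2.imwrite("pics/w5.png",w["color"])
E
```

```text
372 [575.1   1.6  93.5] [-0.701 -0.043  0.712] phi 44.5475466698125 [540. -24.  59.] [607.  22. 125.]
x at z=55: 538.8672376365092
(265, 200) [[563.2 -10.3 192.1]]
(265, 240) [[585.4 -34.8 135.9]]
(265, 255) [[585.2 -34.9 123.6]]
(290, 240) [[568.6 -40.5 141.8]]
(290, 225) [[566.7 -37.8 156.3]]
(275, 255) [[576.1 -34.6 128.7]]
```

View pics/w5.png

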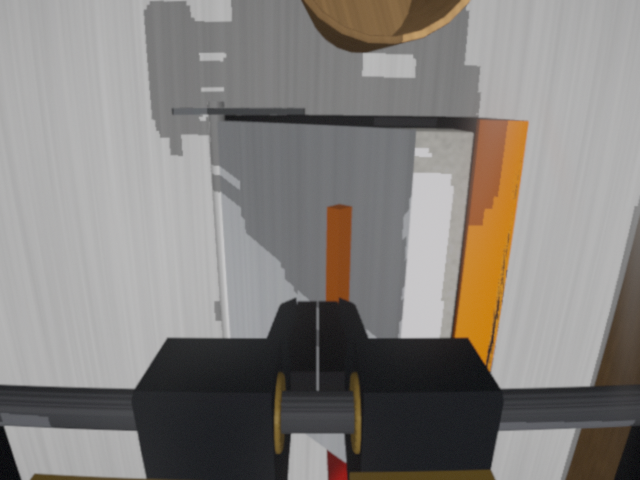

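```bash
python3 - <<'E'
from h import *
b=vision.snapshot("side")
T=np.array([462.4,-62.5,210.2])
print("c2 tip",((w2p(b,[T+[x,y,0] for x in(-17,0,17) for y in(-9,9)])-[240,100])*3.3).round().tolist())
for z in (92.4,104,115): 
  print(z,((w2p(b,[np.array([587.8,-44,z])+[x,y,0] for x in(-17,0,17) for y in(-9,9)])-[250,130])*4).round().tolist())
for f in(np.radians(44.5),):
  c,s=np.cos(f),np.sin(f)
  for r,h in((82,9),(88,9),(88,2),(110,2)): print(r,h,((w2p(b,[[539+r*c-h*s,y,53+r*s+h*c] for y in(-91,-53,-35,-1,28)])-[250,130])*4).round().tolist())
st=robot.read_state();print(st["clock"],st["tool_pos"],st["force"],st["moment"],st["finger_force"])
cv2.imwrite("pics/c5.png",cv2.resize(b["color"][170:225,280:350],None,fx=11,fy=10,interpolation=cv2.INTER_CUBIC))
E
```

```text
c2 tip [[429.0, 276.0], [414.0, 286.0], [411.0, 266.0], [395.0, 276.0], [393.0, 256.0], [377.0, 266.0]]
92.4 [[299.0, 289.0], [280.0, 302.0], [280.0, 278.0], [262.0, 290.0], [262.0, 267.0], [243.0, 279.0]]
104 [[299.0, 276.0], [281.0, 288.0], [280.0, 265.0], [262.0, 277.0], [262.0, 254.0], [243.0, 266.0]]
115 [[300.0, 263.0], [281.0, 275.0], [281.0, 252.0], [262.0, 264.0], [262.0, 241.0], [243.0, 252.0]]
82 9 [[315.0, 222.0], [277.0, 247.0], [258.0, 259.0], [222.0, 282.0], [191.0, 303.0]]
88 9 [[311.0, 215.0], [272.0, 239.0], [254.0, 251.0], [218.0, 274.0], [186.0, 295.0]]
88 2 [[305.0, 218.0], [267.0, 242.0], [248.0, 254.0], [212.0, 277.0], [181.0, 297.0]]
110 2 [[289.0, 189.0], [250.0, 214.0], [231.0, 225.0], [195.0, 248.0], [163.0, 268.0]]
5.9 [587.42014379 -43.85243382 114.75912528] [ 5.61882467 -0.93810924  5.62105553] [-0.22770052 -1.15090785  0.02866305] 3.052024240605533
```

View pics/c5.png

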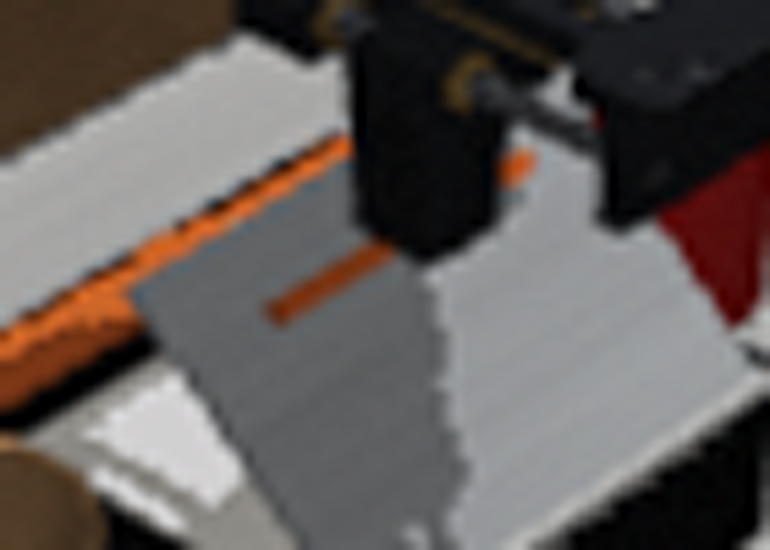

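The image and the force direction both show the fingertip hooked on the far side of the rib. The real tip sits near TCP z + 5 mm, with a front corner near TCP x + 10. I'll lift, retreat, drop below the rib and push again.

Call:
send_rows(rows="0 0 -0.4 0 255;0 -0.3 -0.3 0 255;0 -0.7 0 0 255;0 -1 0 0 255;0 0 0.5 0 255;0 0 0.4 0 255;0 0 0 0 255")

```text
clock: 6.78
tool_pos: [522.9, -45.5, 106.1]
eef_rot: [-2.189, -2.252, 0.001]
force: [0.4, 0.1, 0.5]
gripper_width: 0.5
finger_force: 0.0
```

```bash
cat >> h.py <<'E'
def plate(b,ex=None):
    """fit cover plate (left strip y in -20..25) in side picture; tip z from finger side"""
    v,u=np.mgrid[165:250,265:365];P=p2w(b,np.c_[u.ravel(),v.ravel()])
    hsv=cv2.cvtColor(b["color"],cv2.COLOR_BGR2HSV)[v.ravel(),u.ravel()]
    k=(P[:,1]>-24)&(P[:,1]<22)&(P[:,0]>530)&(P[:,0]<660)&(P[:,2]>50)&(P[:,2]<175)&(hsv[:,1]<70)
    Q=P[k]; best=0
    for f in np.radians(np.arange(-2,100,1)):
        d=-(Q[:,0]-539)*np.sin(f)+(Q[:,2]-53)*np.cos(f)-2
        n=(abs(d)<4).sum()
        if n>best: best,phi=n,f
    hs=cv2.cvtColor(b["color"],cv2.COLOR_BGR2HSV)[v.ravel(),u.ravel()]
    o=P[(hs[:,0]>7)&(hs[:,0]<19)&(hs[:,1]>180)&(P[:,0]>520)&(P[:,0]<652)&(P[:,1]<10)&(P[:,1]>-100)]
    F=P[(hs[:,2]<50)&(abs(P[:,1]+35)<4)&(P[:,0]>480)&(P[:,0]<680)&(P[:,2]>50)]
    return dict(phi=np.degrees(phi).round(1),n=best,rib=(len(o),np.median(o,0).round(1) if len(o) else 0),
      finger=(len(F),F.min(0).round(1),F.max(0).round(1)) if len(F) else 0)
E
python3 - <<'E'
from h import *
b=vision.snapshot("side");print(plate(b));s=robot.read_state();print(s["tool_pos"],s["force"])
cv2.imwrite("pics/c6.png",cv2.resize(b["color"][150:240,260:370],None,fx=6,fy=6,interpolation=cv2.INTER_CUBIC))
E
```

```text
{'phi': np.float64(47.0), 'n': np.int64(564), 'rib': (34, array([590.6, -31.7, 119.1])), 'finger': (194, array([480. , -38.9, 114.2]), array([599.5, -31.1, 264.9]))}
[523.24604782 -45.46832685 106.56872112] [0.14615826 0.31707531 0.27897822]
```

View pics/c6.png

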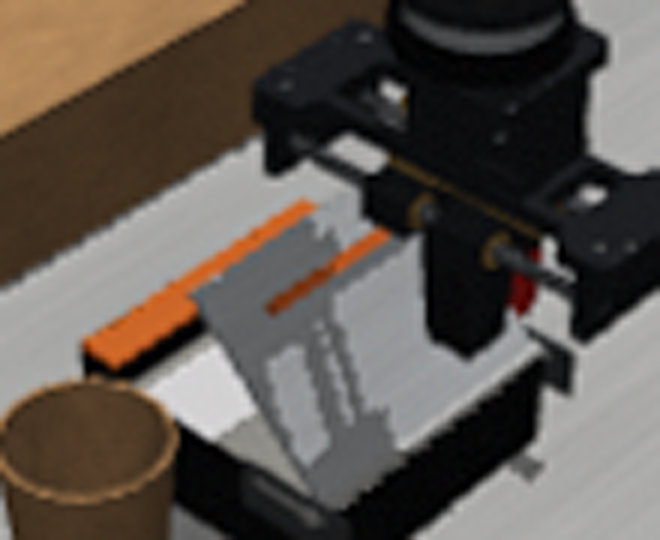

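The cover holds at 47° by itself and the finger is now behind it, hinge side of the rib. I've used all ten pictures, so from here I'll go by force and depth numbers.

Call:
send_rows(rows="0 0.7 0 0 255;0 0.5 0.2 0 255;0 0.2 0 0 255;0 0 0 0 255")

```text
clock: 7.32
tool_pos: [565.1, -44.4, 101.4]
eef_rot: [2.19, 2.252, 0.0]
force: [-0.5, -0.6, -0.1]
gripper_width: 0.7
finger_force: 0.0
```

```bash
python3 - <<'E'
from h import *
b=vision.snapshot("side");print(plate(b));s=robot.read_state();print(s["clock"],s["tool_pos"],s["force"])
E
```

```text
{'phi': np.float64(46.0), 'n': np.int64(565), 'rib': (22, array([590.1, -22. , 119.4])), 'finger': (213, array([480.2, -38.9, 106.9]), array([642. , -31.1, 245.2]))}
7.375 [564.50584251 -44.53254522 101.39129338] [ 0.26740058  0.22423236 -0.19884737]
```

Call:
send_rows(rows="0 0.4 0.05 0 255;0 0.2 0.2 0 255;0 0.18 0.25 0 255;0 0.15 0.3 0 255;0 0 0 0 255")

```text
clock: 8.0
tool_pos: [592.5, -43.7, 76.3]
eef_rot: [-2.189, -2.252, 0.001]
force: [0.5, 0.3, -0.7]
gripper_width: 0.3
finger_force: 0.0
```

```bash
python3 - <<'E'
from h import *
b=vision.snapshot("side");print(plate(b));s=robot.read_state();print(s["clock"],s["tool_pos"],s["force"])
E
```

```text
{'phi': np.float64(23.0), 'n': np.int64(542), 'rib': (32, array([610.4, -15.4,  93.5])), 'finger': (227, array([496.1, -38.9,  82.5]), array([669.2, -31. , 231.1]))}
8.05 [592.37066405 -43.66699312  76.71748615] [-0.30619978  0.54075182 -0.11060907]
```

Call:
send_rows(rows="0 0.08 0.25 0 255;0 0.07 0.25 0 255;0 0.04 0.18 0 255;0 0 0.1 0 255;0 0 0 0 255")

```text
clock: 8.68
tool_pos: [598.3, -43.6, 53.7]
eef_rot: [-2.19, -2.252, 0.0]
force: [0.1, 0.1, 0.3]
gripper_width: 0.5
finger_force: 0.2
```

```bash
python3 - <<'E'
from h import *
b=vision.snapshot("side");print(plate(b));s=robot.read_state();print(s["clock"],s["tool_pos"],s["force"])
E
```

```text
{'phi': np.float64(3.0), 'n': np.int64(482), 'rib': (34, array([620.1, -13.7,  65.5])), 'finger': (256, array([501. , -39. ,  59.3]), array([679.8, -31. , 224.2]))}
8.725 [598.23188743 -43.57183389  53.81098865] [ 0.5084876   0.00381789 -0.03261196]
```

Call:
send_rows(rows="0 0 0.08 0 255;0 0 0.05 0 255;0 0 0 0 255")

```text
clock: 9.1
tool_pos: [598.4, -43.6, 50.0]
eef_rot: [2.19, 2.252, 0.0]
force: [1.1, 0.7, 1.3]
gripper_width: 0.6
finger_force: 0.2
```

Call:
send_rows(rows="0 0 0.05 0 255;0 0 0 0 255")

```text
clock: 9.35
tool_pos: [598.5, -43.6, 49.0]
eef_rot: [2.19, 2.252, 0.0]
force: [0.0, -1.1, 4.4]
gripper_width: 0.7
finger_force: 2.5
```

The cover is flat and held with about 4 N. Now I'll slide it along by the rib.

Call:
send_rows(rows="0 0.15 0 0 255;0 0.15 0 0 255;0 0.1 0 0 255;0 0 0 0 255")

```text
clock: 9.85
tool_pos: [608.7, -43.4, 48.9]
eef_rot: [-2.189, -2.251, 0.005]
force: [-5.0, 0.3, 7.4]
gripper_width: 0.5
finger_force: 4.0
```

Call:
send_rows(rows="0 0.1 0 0 255;0 0.1 0 0 255;0 0.1 0 0 255;0 0 0 0 255")

```text
clock: 10.35
tool_pos: [617.7, -43.2, 48.9]
eef_rot: [-2.189, -2.251, 0.005]
force: [-2.8, -0.5, 7.6]
gripper_width: 0.6
finger_force: 4.0
```

```bash
python3 - <<'E'
from h import *
b=vision.snapshot("side");print(plate(b));s=robot.read_state();print(s["clock"],s["tool_pos"],s["force"])
E
```

```text
{'phi': np.float64(-1.0), 'n': np.int64(428), 'rib': (32, array([637.7, -16.6,  60.8])), 'finger': (215, array([520. , -38.9,  53.9]), array([679.9, -31. , 218.8]))}
10.4 [617.6450618  -43.24069653  48.85152959] [-4.14070251 -0.72982184  8.82744711]
```

Call:
send_rows(rows="0 0.12 -0.02 0 255;0 0.12 0 0 255;0 0.12 0 0 255;0 0 0 0 255")

```text
clock: 10.9
tool_pos: [629.2, -42.9, 48.9]
eef_rot: [-2.189, -2.251, 0.003]
force: [-4.1, -0.1, 5.9]
gripper_width: 0.5
finger_force: 4.1
```

Call:
send_rows(rows="0 0.1 0 0 255;0 0.1 0 0 255;0 0 0 0 255")

```text
clock: 11.28
tool_pos: [635.1, -42.7, 49.0]
eef_rot: [-2.189, -2.251, 0.004]
force: [-3.7, -0.3, 4.7]
gripper_width: 0.6
finger_force: 4.2
```

```bash
python3 - <<'E'
from h import *
b=vision.snapshot("side");print(plate(b));s=robot.read_state();print(s["clock"],s["tool_pos"],s["force"])
E
```

```text
{'phi': np.float64(-1.0), 'n': np.int64(386), 'rib': (24, array([647.3, -16. ,  59.9])), 'finger': (202, array([538.1, -39. ,  54.5]), array([651.4, -31. , 209.6]))}
11.325 [635.1293915  -42.70670772  48.96916734] [-2.98157217 -0.42356652  3.99243623]
```

Call:
send_rows(rows="0 0.05 0 0 255;0 0 0 0 255")

```text
clock: 11.58
tool_pos: [635.2, -42.7, 48.8]
eef_rot: [-2.188, -2.25, 0.007]
force: [-6.9, -0.8, 7.2]
gripper_width: 0.4
finger_force: 5.2
```

Call:
send_rows(rows="0 0.04 0 0 255;0 0 0 0 255")

```text
clock: 11.82
tool_pos: [635.2, -42.8, 48.7]
eef_rot: [-2.187, -2.249, 0.01]
force: [-8.9, 0.2, 7.9]
gripper_width: 0.8
finger_force: 6.1
```

Call:
send_rows(rows="0 0.04 0 0 255;0 0 0 0 255")

```text
clock: 12.08
tool_pos: [635.3, -42.8, 48.6]
eef_rot: [-2.186, -2.248, 0.013]
force: [-11.3, 0.2, 10.6]
gripper_width: 0.7
finger_force: 7.2
```

The position stays at 635.2 while the force rises, so the cover is home against its stop. Now I'll release and lift straight up.

Call:
send_rows(rows="0 -0.08 -0.05 0 255;0 -0.05 -0.15 0 255;0 -0.1 -0.5 0 255;0 0 -1 0 255;0 -0.5 -1 0 255;0 -1 -1 0 255;0 -1 -1 0 255;0 -1 0 0 255;0 -1 0 0 255;0 -1 0 0 255;0 -1 0 0 255;0 0 0 0 255")

```text
clock: 13.58
tool_pos: [437.7, -48.3, 191.3]
eef_rot: [2.188, 2.252, 0.001]
force: [0.5, 0.1, 0.4]
gripper_width: 0.4
finger_force: 0.0
```

```bash
python3 - <<'E'
from h import *
s=robot.read_state();print(s["clock"],s["tool_pos"],s["force"])
b=vision.snapshot("side");print(plate(b))
for n,box in(("side",(170,250,260,365)),("top",(170,260,290,370))):
    b=vision.snapshot(n) if n=="top" else b
    v,u=np.mgrid[box[0]:box[1],box[2]:box[3]];v,u=v.ravel(),u.ravel();P=p2w(b,np.c_[u,v]);h=cv2.cvtColor(b["color"],cv2.COLOR_BGR2HSV)[v,u]
    o=(h[:,0]>7)&(h[:,0]<19)&(h[:,1]>180)&(h[:,2]>90)&(P[:,1]<40)&(P[:,1]>-125)&(P[:,2]<110)
    for nm,k in(("rib",o&(P[:,0]<659)),("lip",o&(P[:,0]>661))): print(n,nm,k.sum(),np.median(P[k],0).round(1),P[k].min(0).round(1),P[k].max(0).round(1))
    g=(h[:,1]<80)&(abs(P[:,1]+45)<60)
    for x in range(560,665,15):
        q=P[g&(abs(P[:,0]-x)<5)]; print(x,len(q),np.median(q[:,2]).round(1),end=" | ")
    print()
s=np.load("top0.npy",allow_pickle=True).item(); t=b
d=cv2.absdiff(s["color"],t["color"]).max(2); 
for nm,(u0,u1,v0,v1) in dict(cup=(250,292,185,235),bottle=(373,404,185,222)).items(): print(nm,(d[v0:v1,u0:u1]>40).sum())
E
```

```text
13.575 [437.69429616 -48.25256893 191.26176761] [0.46357648 0.1226393  0.43106918]
{'phi': np.float64(1.0), 'n': np.int64(402), 'rib': (42, array([648.2, -37.7,  64.5])), 'finger': 0}
side rib 43 [648.3 -38.   64.5] [644.3 -82.8  61.7] [653.    1.6  67.2]
side lip 255 [672.3 -38.2  63. ] [ 661.  -114.8   57.5] [685.7  33.8  67. ]
560 200 40.5 | 575 102 54.4 | 590 108 55.2 | 605 108 55.9 | 620 105 56.4 | 635 99 57.4 | 650 55 57.6 | 
top rib 37 [652.4 -40.3  66. ] [650.2 -84.4  61.9] [654.4  -3.6  70.1]
top lip 458 [675.7 -43.2  64.7] [ 664.2 -115.    56.7] [687.2  28.3  72.3]
560 52 41.5 | 575 45 55.5 | 590 167 56.8 | 605 201 57.2 | 620 199 57.9 | 635 190 58.6 | 650 139 59.4 | 
cup 0
bottle 0
```

```bash
python3 -c "
from h import *
print(order.close_job())"
```

```text
the job is handed in; nothing more can be done
None
```

The dispenser is shut: after I lifted clear, the cover stayed down at about 0.05 rad with its edge under the lip. The box moved about 1 mm at most, the cup and bottle are untouched, and I handed the job in at about 13.6 s.

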